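Set the telescopic injector cradle to its long setting and lay the injector in it

ROBOT

A 6-joint arm with a two-finger parallel gripper is mounted at the origin on a cart in front of the work surface, level with it; the furniture and walls round the work are solid. World frame = base frame: x ahead of the robot, y to its left, z up, the work surface at z = 0. Lengths are in m, angles in rad, forces in N, time in s.
With the tool pointing down it reaches from about 0.15 to 0.775 m from the base axis. Payload 6.1 kg.
Tool frame: the origin (TCP) lies midway between the tips of the shut fingers; the grasp point (between the pads) lies 19 mm behind it; z points along the fingers, y is the line along which they close (so a half turn about z gives the same grasp; the last joint's range is limited). The gripper opens to 85 mm and grips with 20 to 120 N. Pads are 22 mm wide; open, the fingers measure 114 mm over their backs; the gripper's body (76 mm by 85 mm) begins 54 mm behind the grasp point. The pads swing forward as they close: fully open they stand 13 mm farther back than shut.
Start: joints at [1.336, 0.126, -0.04, 1.405, 0, 1.571], TCP at [0.122, 0.511, 0.231] pointing down, gripper open.
Joint ranges: [-2.72, 2.72], [-0.95, 1.95], [-1.27, 1.35], [-1.78, 2.02], [-1.46, 1.47], [-3.14, 3.14]. Speed limits (rad/s): [2.39, 2.39, 3.01, 3.14, 3.14, 3.14].

INTERFACE

Orientations are given as [roll, pitch, yaw] about the fixed x, y, z axes, in that order (R = Rz(yaw) Ry(pitch) Rx(roll)).
In Python, from bench import env gives the robot as it stands.
- The arm moves only by the tool send_rows, never from a script. Its argument "series" is a list of rows, each a list of 2 entries, a list of its own where there are three numbers: the shift along the tool's x, y, z in units of 30 mm (1.0 is 30 mm), then the turn, a rotation vector about the tool's x, y, z in units of 6 degrees (1.0 is 6 degrees). In form: [[[dx, dy, dz], [wx, wy, wz]], ...]. A call has 1 to 10 rows; each row shifts and turns the commanded pose from where the row before left it, along the tool's axes as they then stand; what a row does not reach is not made up. A row lasts 1/8 s, in which the tool goes at most 62.5 mm and 10.7 degrees, less where a joint would pass 70% of its speed; a pose out of reach is approached as far as the arm can. A call is refused whole if a number of a shift passes 1 or a number of a turn 1, either way. A call with a gripper value outside its range is refused whole. "gripper" is the opening, from 0 (shut) to 1 (fully open), set as the call begins (left out, the last holds). The fingers move at their own pace and stop on an object; "grip_force" is the grip in N (left out, the last holds). Time passes only in rows, so rows that do not move let the fingers close. It gives the time, the measured TCP pose, the force, the opening and the grip force at its end, in the units of the state.
- env.state(): the state, without advancing time (a new reading comes with each control period).
- env.capture(name): name is "side" or "top" or "wrist"; returns (picture, depth): 400x640x3 uint8, red, green, blue; 400x640 float32, m along the optical axis (not along the pixel's ray), 0 where there is no reading.
- env.get_calibration(name): a dict with "fx", "fy", "cx", "cy" (pixels), "rvec" (rotation vector, rad) and "tvec" (3), from world to camera coordinates, as OpenCV has them. Camera axes: x right, y down, z forward; pixel columns grow to the right and rows downward; lengths in m; the calibration is good to about 2 mm. A picture is of the moment at which its call begins: read the wrist's pose just before it. get_calibration takes no time and is no camera call; for the wrist camera it gives the pose at the moment of the call.
- env.close_job(): hands the job in; it is judged then, once.
The state is a dict: "time_s": time; "joint_pos": joint angles; "qvel": joint speeds; "joint_efforts": joint torques, N m; "tcp_pos": TCP position; "orientation": TCP orientation; "ft_force": force on the tool from outside, world axes, zero at the start; "ft_torque": the same for the moment, N m; "finger_gap": finger opening in m; "grip_force": force on a finger pad.
Only numpy, scipy, OpenCV 4.12 (cv2) and the standard library are available. Lean on these libraries where they do the work, as an engineer would, in place of code of your own. Each camera call takes 0.05 s, during which the arm holds its last target. There are 200 camera calls.

TASK

Set the injector cradle to its long setting: press the red spring button in and slide it along its slot until it pops up again through the far hole, without forcing it. Then lay the yellow-marked injector in the two black V rests, gently and plug upwards, its round body in the Vs between its two hexagons and its nozzle pointing out past the sliding rest, and let go. Leave the other injector and the two small parts beside the cradle where they are.

Things in the scene. Friction and masses are not known exactly. Their poses are not given: they have to be found in the camera images.
- cradle: Injector cradle screwed to the bench: blue square tube 36 wide, top 36 above the bench, steel foot 194 x 68 x 8. Origin: underside of foot. x: along the tube, the way the inner tube draws out; z up. A fixed black V rest (90 deg, 6 thick) stands at x 0; a 25 mm round body lying in the Vs has its axis 68 mm up, y 0. Slot 10 wide in the tube top from x -124 to about -50.
- button_top (a point): Centre of the top of the red knurled cap (15 dia x 14 tall), 56 mm up when popped up, at x -104 in the first hole. Its 20 x 10 mm latch fills a hole in the 3 mm tube top, must go in over 3 mm to pass and bottoms at 5 mm. Spring 4 N rising to 10 N. More than 15 N on the latch (pushed against a hole edge or the bottom) spoils it. The cap stays above the slot, 116 mm behind the sliding rest.
- sliding_rest (a point): Axis point of the sliding black V rest (6 thick along x) on the inner tube (top 35 up), 68 mm above the bench; cradle x 12 mm at the start. Slides along cradle x, drag 2 to 3 N. The far hole (12 mm long, 2 mm play) is in a steel plate clamped in slotted holes: it latches the rest somewhere between x 42 and 58 mm, a place that must be felt. Slide end at x 63.
- injector_yellow: Injector with a small yellow union and black plug, 170 long, 0.42 kg, lying on the bench plug up. Origin: on its underside, mid length; y along it towards the plug end, nozzle at -y, z up. Axis 14 mm up. Round body 25 dia from y -20 to +51 mm (balances at y +19); hexagons 28 x 32 mm from -46 to -20 and +55 to +85; the long thin nozzle beyond.
- nozzle_end (a point): Tip of the yellow injector's nozzle, on its axis (injector y -85, z 14 mm).
- plug_end (a point): Plug end of the yellow injector, on its axis (injector y +85, z 14 mm).
- injector_red: The other injector, same shape, small red union; leave alone. Origin and axes as on the yellow one.
- brass_adaptor: Brass threaded adaptor 24 x 27 x 35 tall standing beside the cradle; leave alone. Origin: centre of its underside.
- blue_cap: Blue plastic cap 19 dia x 22 tall standing beside the cradle; leave alone. Origin: centre of its underside.

How it is judged:
On the way, in this order (a step that is already met when the one before it is completed fails the run):
1. The button is pressed in and the sliding rest has left its first hole (x of sliding_rest in the frame of cradle above 0.017 m and z of button_top in the frame of cradle below 0.0535 m), for 0.05 s.
2. The button has popped up through the far hole (x of sliding_rest in the frame of cradle between 0.0405 and 0.0595 m and z of button_top in the frame of cradle above 0.0548 m), for 0.3 s.
3. The yellow injector lies in both V rests (z of nozzle_end in the frame of cradle between 0.065 and 0.0715 m and y of nozzle_end in the frame of cradle between -0.005 and 0.005 m and x of nozzle_end in the frame of cradle between 0.107 and 0.1345 m and z of plug_end in the frame of cradle between 0.065 and 0.0715 m and y of plug_end in the frame of cradle between -0.005 and 0.005 m and x of plug_end in the frame of cradle between -0.063 and -0.0355 m and angle between injector_yellow's own z axis and vertical below 0.4 rad), for 0.3 s.
At the end, for the whole second after the job is handed in: Button up through the far hole (within 1.2 mm, sliding rest at x 40.5 to 59.5 mm); yellow injector still, in both Vs between its hexagons, both ends within 5 mm of the V line sideways and 65 to 71.5 mm up, plug within 0.4 rad of upwards, nozzle out past the sliding rest (all of step 2 and all of step 3 and linear speed of injector_yellow below 0.02 m/s); the robot touches nothing.
It fails at once if The button's latch is forced against the tube, the catch plate or the bottom of its travel with more than 15 N (contact force between button_c0 and anything else above 15 N).
It fails at once if The yellow injector is dropped or forced on the cradle with more than 40 N (contact force between injector_yellow and cradle above 40 N).
It fails at once if The other injector is moved more than 20 mm (distance of injector_red from where it was at the start of the episode above 0.02 m).
It fails at once if The brass adaptor is moved more than 20 mm (distance of brass_adaptor from where it was at the start of the episode above 0.02 m).
It fails at once if The blue cap is moved more than 20 mm (distance of blue_cap from where it was at the start of the episode above 0.02 m).
It also fails if it takes over 50 s, if anything falls off the work surface, if the arm or the gripper's body presses on something with over 40 N, if the wrist force passes 120 N, or if a joint passes its speed limit or range.

## Working session

There is one attempt and no reset: what is moved stays moved. The work goes in short steps, Python scripts to look and compute and a tool call to move; the robot and the scene stay as the last step left them, time stands still between calls to the robot, and variables do not carry over. Pictures are saved under pics/ and viewed, at most 10 in all, crops included, and the job is handed in when it is done.

Besides the shell and the picture viewer there is one more tool, called as name(argument=value, ...) on one line, values as JSON. send_rows: Moves the arm, as the interface text tells. Its arguments: {"type":"object","properties":{"series":{"type":"array"},"gripper":{"type":"number"},"grip_force":{"type":"number"}},"required":["series"]}

```bash
mkdir -p pics; ls; cat > h.py <<'E'
import numpy as np, cv2
from bench import env
def cal(n):
    c=env.get_calibration(n); R=cv2.Rodrigues(np.array(c["rvec"],float))[0]; return c,R,np.array(c["tvec"],float).ravel()
def pts(n,d):
    c,R,t=cal(n); v,u=np.mgrid[:400,:640]
    P=np.stack([(u-c["cx"])/c["fx"]*d,(v-c["cy"])/c["fy"]*d,d],-1)
    return (P-t)@R
def ray(n,u,v,z):
    c,R,t=cal(n); o=-R.T@t; r=R.T@np.array([(u-c["cx"])/c["fx"],(v-c["cy"])/c["fy"],1]); return o+r*(z-o[2])/r[2]
E
python3 - <<'E'
from h import *
for n in ("top","side"):
    im,d=env.capture(n); np.savez(n+".npz",im=im,d=d); cv2.imwrite(f"pics/{n}0.png",im[:,:,::-1])
    c,R,t=cal(n); print(n,-R.T@t,R[2],c["fx"])
s=env.state(); print({k:np.round(v,3) for k,v in s.items()})
E
```

```text
pics
top [ 0.44583274 -0.06073111  1.22996565] [ 0.10202162  0.01696569 -0.9946375 ] 417.55682692105495
side [0.47838968 0.78489973 0.46393301] [ 0.09486938 -0.91041579 -0.4026697 ] 393.99796777828726
{'time_s': np.float64(0.1), 'joint_pos': array([ 1.336,  0.126, -0.041,  1.405,  0.   ,  1.571]), 'qvel': array([ 0.   , -0.001,  0.003, -0.001, -0.002,  0.001]), 'joint_efforts': array([ 1.0000e-03, -4.3690e+01,  3.5361e+01,  1.4000e-02,  0.0000e+00,
        0.0000e+00]), 'tcp_pos': array([0.122, 0.51 , 0.231]), 'orientation': array([-3.14 , -0.   ,  2.907]), 'ft_force': array([-0.534,  0.468,  0.009]), 'ft_torque': array([-0.032,  0.005, -0.018]), 'grip_force': np.float64(0.0), 'finger_gap': np.float64(0.085)}
```

View pics/top0.png

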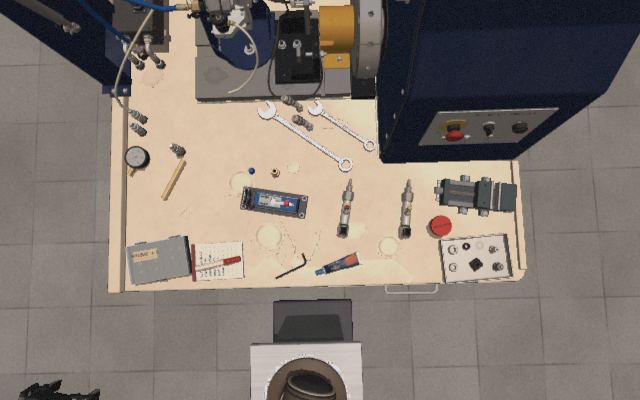

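View pics/side0.png

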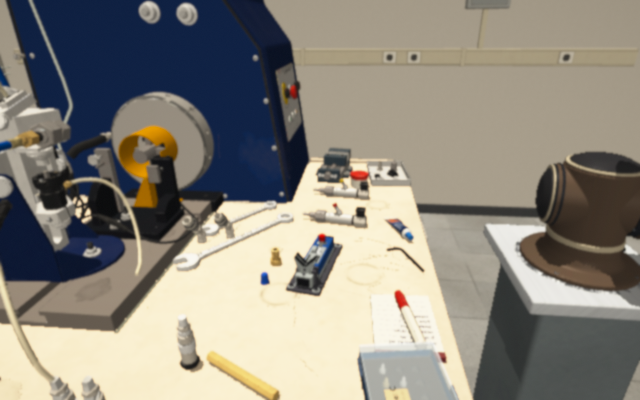

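The top view shows the cradle at about (275,201), with its red button at the right end. The red-union injector is at (345,210) and the yellow at (406,210), nozzles up in the image. The brass adaptor is at (275,172) and the blue cap at (251,171). The side view agrees: the V rests are nearer that camera than the button.

```bash
python3 - <<'E'
from h import *
z=np.load("top.npz"); im=z["im"]; P=pts("top",z["d"])
a=cv2.resize(im[155:225,230:320],None,fx=6,fy=6,interpolation=cv2.INTER_CUBIC)[:, :540]
b=cv2.resize(im[170:245,385:430],None,fx=5.6,fy=5.6,interpolation=cv2.INTER_CUBIC)[:420]
cv2.imwrite("pics/crop1.png",np.hstack([a,b])[:,:,::-1])
hsv=cv2.cvtColor(im,cv2.COLOR_RGB2HSV)
def blob(name,m,u0,u1,v0,v1):
    k=np.zeros(m.shape,bool);k[v0:v1,u0:u1]=m[v0:v1,u0:u1]
    v,u=np.nonzero(k)
    if len(u): print(name,len(u),u.mean().round(1),v.mean().round(1),np.median(P[k],0).round(4),P[k].max(0).round(3),P[k].min(0).round(3))
H,S,V=[hsv[:,:,i] for i in range(3)]
red=((H<8)|(H>172))&(S>150)&(V>80)
blob("button",red,280,312,190,220)
blob("redunion",red,335,360,180,240)
blob("yellow",(H>20)&(H<35)&(S>130),395,420,180,240)
Z=P[:,:,2]
for nm,u0,u1 in(("yel",392,422),("redinj",332,360)):
    k=np.zeros(Z.shape,bool);k[172:245,u0:u1]=Z[172:245,u0:u1]>0.009
    n,l,st,_=cv2.connectedComponentsWithStats(k.astype(np.uint8));i=1+st[1:,4].argmax();k=l==i
    q=P[k];v,u=np.nonzero(k);c=q[:,:2].mean(0);ev=np.linalg.svd(q[:,:2]-c,full_matrices=False)[2][0];ev*=np.sign(ev[0])
    s=(q[:,:2]-c)@ev;print(nm,k.sum(),c,"dir",ev,"ang",np.degrees(np.arctan2(ev[1],ev[0])),s.min(),s.max(),c+ev*s.min(),c+ev*s.max(),u.min(),u.max(),v.min(),v.max(),q[:,2].max())
k=np.zeros(Z.shape,bool);k[180:222,236:312]=(Z[180:222,236:312]>.028)
q=P[k];r=cv2.minAreaRect(q[:,:2].astype(np.float32));print("cradle>28",r)
k[:]=0;k[180:222,236:312]=(Z[180:222,236:312]>.005)
q=P[k];r=cv2.minAreaRect(q[:,:2].astype(np.float32));print("foot",r,np.percentile(q[:,2],[5,50,95,100]))
print("bench z",np.median(Z[240:250,350:400]))
E
```

```text
button 19 286.1 202.8 [0.5498 0.0435 0.0568] [0.556 0.049 0.059] [0.544 0.038 0.052]
redunion 10 346.8 206.5 [ 0.5348 -0.1281  0.053 ] [ 0.539 -0.125  0.056] [ 0.53  -0.131  0.049]
yellow 7 409.0 207.3 [ 0.5282 -0.3022  0.0506] [ 0.531 -0.299  0.055] [ 0.522 -0.306  0.048]
yel 492 [ 0.51574029 -0.29833038] dir [ 0.99005354 -0.14069111] ang -8.087839557025582 -0.07174353673576456 0.09503366782843745 [ 0.44471035 -0.28823671] [ 0.60982871 -0.31170078] 399 412 180 237 0.055541141572894144
redinj 482 [ 0.5242792  -0.12448762] dir [ 0.98095112 -0.19425472] ang -11.201189583598994 -0.08933714326029149 0.09592044285097459 [ 0.43664383 -0.10713346] [ 0.61837246 -0.14312062] 337 353 179 236 1.229965654034497
cradle>28 ((0.5368744134902954, 0.04447387903928757), (0.26820307970046997, 0.0741199254989624), 64.57649993896484)
foot ((0.5551092028617859, 0.06109147518873215), (0.2901167869567871, 0.1515275537967682), 75.68547058105469) [0.00595659 0.02494717 0.05758321 1.22996565]
bench z 0.00016428367879593638
```

View pics/crop1.png

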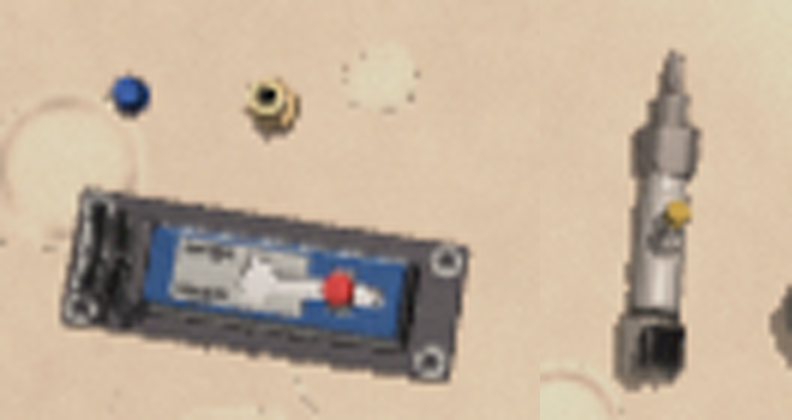

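send_rows(series=[[[-1,-0.68,0],[0,0,0]],[[-1,-0.68,0],[0,0,0]],[[-1,-0.68,0],[0,0,0]],[[-1,-0.68,0],[0,0,0]],[[-1,-0.68,0],[0,0,0]],[[-1,-0.68,0],[0,0,0]],[[-1,-0.68,0],[0,0,0]],[[-1,-0.68,0],[0,0,0]],[[-1,-0.68,0],[0,0,0]],[[-1,-0.68,0],[0,0,0]]], gripper=0)

```text
time_s: 1.35
tcp_pos: [0.3669, 0.2413, 0.231]
orientation: [-3.141, -0.0, 2.907]
ft_force: [-0.1, -0.3, 0.7]
finger_gap: -0.0002
grip_force: 0.0
```

```bash
cat >> h.py <<'E'
from scipy.spatial.transform import Rotation as Ro
def plan(p,yaw,n):
    """n equal rows to world TCP p, tool down with yaw (deg): translate and turn interleaved"""
    s=env.state(); R0=Ro.from_euler("xyz",s["orientation"]); R1=Ro.from_euler("xyz",[np.pi,0,np.radians(yaw)])
    w=(R0.inv()*R1).as_rotvec(); d=R0.inv().apply(np.array(p)-s["tcp_pos"])
    print("t",s["time_s"],"J",np.round(s["joint_pos"],2),"tcp",np.round(s["tcp_pos"],4),"yaw",np.degrees(s["orientation"][2]).round(2),"F",np.round(s["ft_force"],1))
    print("shift units total",np.round(d/.03,3),"turn total",np.round(np.degrees(w)/6,3))
    R=R0; P=s["tcp_pos"].copy(); rows=[]
    for i in range(n):
        q=(np.array(p)-P)/(n-i); rows.append([np.round(R.inv().apply(q)/.03,2).tolist(),np.round(np.degrees(w/n)/6,2).tolist()]); P=P+q; R=R*Ro.from_rotvec(w/n)
    print(rows)
E
python3 - <<'E'
from h import *
z=np.load("top.npz"); im=z["im"]; d=z["d"]; P=pts("top",d); Z=np.where(d>0,P[:,:,2],0)
def comp(u0,u1,v0,v1,lo,hi=.2):
    k=np.zeros(Z.shape,np.uint8);k[v0:v1,u0:u1]=(Z[v0:v1,u0:u1]>lo)&(Z[v0:v1,u0:u1]<hi)
    n,l,st,_=cv2.connectedComponentsWithStats(k);return l==1+st[1:,4].argmax()
for nm,b in(("foot",(236,312,182,222)),("red",(332,360,172,245)),("yel",(392,422,172,245)),("brass",(268,282,164,180)),("cap",(245,258,164,178))):
    k=comp(*b,.004);r=cv2.minAreaRect(P[k][:,:2].astype(np.float32));print(nm,np.round(r[0],4),np.round(r[1],4),round(r[2],2),P[k][:,2].max().round(3))
plan([.55,.043,.231],-100,10)
E
```

```text
foot [0.5603 0.0855] [0.2035 0.0753] 78.51 0.073
red [ 0.536  -0.1261] [0.0345 0.1681] 80.07 0.057
yel [ 0.5294 -0.3021] [0.0327 0.1715] 82.93 0.056
brass [0.646 0.078] [0.0217 0.0256] 70.29 0.04
cap [0.6527 0.1487] [0.0139 0.0153] 4.36 0.024
t 1.35 J [ 0.58 -0.04 -0.21  1.4   0.    0.82] tcp [0.3669 0.2413 0.231 ] yaw 166.55 F [-0.1 -0.3  0.7]
shift units total [-7.473e+00 -5.009e+00 -1.000e-03] turn total [ 0.0000e+00 -6.0000e-03 -1.5576e+01]
[[[-0.75, -0.5, -0.0], [0.0, -0.0, -1.56]], [[-0.66, -0.62, -0.0], [0.0, -0.0, -1.56]], [[-0.55, -0.71, -0.0], [0.0, -0.0, -1.56]], [[-0.42, -0.79, -0.0], [0.0, -0.0, -1.56]], [[-0.29, -0.85, 0.0], [0.0, -0.0, -1.56]], [[-0.15, -0.89, 0.0], [0.0, -0.0, -1.56]], [[-0.0, -0.9, 0.0], [0.0, -0.0, -1.56]], [[0.14, -0.89, 0.0], [0.0, -0.0, -1.56]], [[0.29, -0.85, 0.0], [0.0, -0.0, -1.56]], [[0.42, -0.79, -0.0], [0.0, -0.0, -1.56]]]
```

```bash
python3 - <<'E'
from h import *
plan([.55,.06,.231],-101.5,16)
E
```

```text
t 1.35 J [ 0.58 -0.04 -0.21  1.4   0.    0.82] tcp [0.3669 0.2413 0.231 ] yaw 166.55 F [-0.1 -0.3  0.7]
shift units total [-7.341e+00 -4.457e+00 -1.000e-03] turn total [ 0.0000e+00 -6.0000e-03 -1.5326e+01]
[[[-0.46, -0.28, -0.0], [0.0, -0.0, -0.96]], [[-0.43, -0.32, -0.0], [0.0, -0.0, -0.96]], [[-0.39, -0.36, -0.0], [0.0, -0.0, -0.96]], [[-0.36, -0.4, -0.0], [0.0, -0.0, -0.96]], [[-0.31, -0.44, -0.0], [0.0, -0.0, -0.96]], [[-0.27, -0.46, -0.0], [0.0, -0.0, -0.96]], [[-0.22, -0.49, -0.0], [0.0, -0.0, -0.96]], [[-0.17, -0.51, -0.0], [0.0, -0.0, -0.96]], [[-0.12, -0.52, 0.0], [0.0, -0.0, -0.96]], [[-0.07, -0.53, 0.0], [0.0, -0.0, -0.96]], [[-0.01, -0.54, 0.0], [0.0, -0.0, -0.96]], [[0.04, -0.54, 0.0], [0.0, -0.0, -0.96]], [[0.1, -0.53, 0.0], [0.0, -0.0, -0.96]], [[0.15, -0.52, 0.0], [0.0, -0.0, -0.96]], [[0.2, -0.5, 0.0], [0.0, -0.0, -0.96]], [[0.25, -0.48, -0.0], [0.0, -0.0, -0.96]]]
```

send_rows(series=[[[-0.46,-0.28,0],[0,0,-0.96]],[[-0.43,-0.32,0],[0,0,-0.96]],[[-0.39,-0.36,0],[0,0,-0.96]],[[-0.36,-0.4,0],[0,0,-0.96]],[[-0.31,-0.44,0],[0,0,-0.96]],[[-0.27,-0.46,0],[0,0,-0.96]],[[-0.22,-0.49,0],[0,0,-0.96]],[[-0.17,-0.51,0],[0,0,-0.96]],[[-0.12,-0.52,0],[0,0,-0.96]],[[-0.07,-0.53,0],[0,0,-0.96]]])

```text
time_s: 2.6
tcp_pos: [0.4811, 0.1292, 0.2309]
orientation: [3.141, -0.001, -2.368]
ft_force: [-0.0, 0.1, 0.7]
finger_gap: -0.0002
grip_force: 0.0
```

send_rows(series=[[[-0.01,-0.54,0],[0,0,-0.96]],[[0.04,-0.54,0],[0,0,-0.96]],[[0.1,-0.53,0],[0,0,-0.96]],[[0.15,-0.52,0],[0,0,-0.96]],[[0.2,-0.5,0],[0,0,-0.96]],[[0.25,-0.48,0],[0,0,-0.96]],[[0,0,0],[0,0,0]]])

```text
time_s: 3.48
tcp_pos: [0.5504, 0.0607, 0.2306]
orientation: [3.14, -0.0, -1.77]
ft_force: [-0.3, 0.3, -0.3]
finger_gap: -0.0001
grip_force: 0.0
```

```bash
cat >> h.py <<'E'
def cap(n,out=None):
    im,d=env.capture(n)
    if out: cv2.imwrite(out,im[:,:,::-1])
    P=pts(n,d); P[d<=0]=np.nan; return im,cv2.cvtColor(im,cv2.COLOR_RGB2HSV),P
E
python3 - <<'E'
from h import *
c,R,t=cal("wrist"); print(-R.T@t,R[2]); 
im,hsv,P=cap("wrist","pics/w1.png"); np.savez("w1.npz",im=im,P=P)
H,S,V=[hsv[:,:,i] for i in range(3)]
red=((H<8)|(H>172))&(S>150)&(V>60)&(P[:,:,2]>.03)&(P[:,:,2]<.07)
n,l,st,ce=cv2.connectedComponentsWithStats(red.astype(np.uint8))
for i in range(1,n):
    if st[i,4]>30: q=P[l==i]; print(st[i],ce[i],np.nanmedian(q,0),np.nanmin(q,0),np.nanmax(q,0))
plan([.55,.043,.09],-101.5,5)
E
```

```text
[ 0.53757495 -0.00302733  0.3729133 ] [ 0.05105384  0.25622989 -0.96526667]
[315 159  14  14 147] [321.5170068  165.59863946] [0.55051763 0.04249199 0.05564642] [0.54341221 0.03568516 0.03527525] [0.55765866 0.04953246 0.05802177]
t 3.525 J [ 0.11  0.18  0.02  1.42  0.   -1.26] tcp [0.55   0.0611 0.2307] yaw -101.44 F [ 0.5 -0.5  0.9]
shift units total [ 0.592 -0.126  4.691] turn total [ 0.012 -0.002  0.009]
[[[0.12, -0.03, 0.94], [0.0, -0.0, 0.0]], [[0.12, -0.03, 0.94], [0.0, -0.0, 0.0]], [[0.12, -0.02, 0.94], [0.0, -0.0, 0.0]], [[0.12, -0.02, 0.94], [0.0, -0.0, 0.0]], [[0.12, -0.02, 0.94], [0.0, -0.0, 0.0]]]
```

View pics/w1.png

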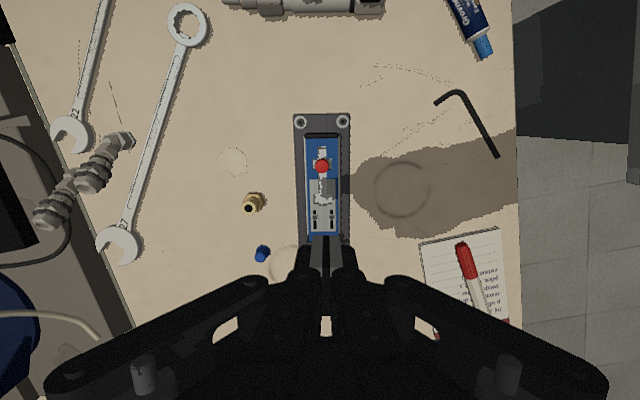

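The wrist view shows the red cap at (321,166) in its slot, with the tube running straight down the image to the fingers at about (325,240). The brass adaptor is at (254,203) and the blue cap at (262,253).

```bash
python3 - <<'E'
from h import *
z=np.load("w1.npz"); im,P=z["im"],z["P"]; hsv=cv2.cvtColor(im,cv2.COLOR_RGB2HSV); H,S,V=cv2.split(hsv)
sub=np.zeros(H.shape,bool); sub[100:240,285:360]=1
b=sub&(H>95)&(H<125)&(S>120)&(np.abs(P[:,:,2]-.036)<.004)
# tube edges: per row left/right
A=[]
for v in range(150,225):
    u=np.nonzero(b[v])[0]
    if len(u)>4:A.append((P[v,u.min()][:2],P[v,u.max()][:2]))
A=np.array(A)
for e in (0,1):
    vx,vy,x,y=cv2.fitLine(A[:,e].astype(np.float32),cv2.DIST_HUBER,0,.01,.01).ravel(); s=np.sign(vy);print("edge",np.degrees(np.arctan2(vy*s,vx*s)),x,y, "x at y=.0425",x+(.0425-y)*vx/vy)
f=sub&(P[:,:,2]>.004); 
r=cv2.minAreaRect(P[f][:,:2].astype(np.float32));print("foot part",r)
f=sub&(np.abs(P[:,:,2]-.008)<.003)
A=[]
for v in range(118,225):
    u=np.nonzero(f[v])[0]
    if len(u)>4:A.append((P[v,u.min()][:2],P[v,u.max()][:2]))
A=np.array(A)
for e in (0,1):
    vx,vy,x,y=cv2.fitLine(A[:,e].astype(np.float32),cv2.DIST_HUBER,0,.01,.01).ravel(); s=np.sign(vy);print("foot edge",np.degrees(np.arctan2(vy*s,vx*s)),"x at y=.0425",x+(.0425-y)*vx/vy)
E
```

```text
edge 77.5053 0.5668198 0.03907201 x at y=.0425 0.56757945
edge 78.95736 0.5330044 0.043404978 x at y=.0425 0.5328278
foot part ((0.5554715394973755, 0.06678932905197144), (0.1609523594379425, 0.06801529228687286), 79.5052490234375)
foot edge 79.38195 x at y=.0425 0.5845743
foot edge 79.64975 x at y=.0425 0.5167668
```

send_rows(series=[[[0.13,-0.03,0.94],[0,0,0]],[[0.12,-0.03,0.94],[0,0,0]],[[0.12,-0.03,0.94],[0,0,0]],[[0.12,-0.03,0.94],[0,0,0]],[[0.12,-0.03,0.94],[0,0,0]]])

```text
time_s: 4.15
tcp_pos: [0.5503, 0.043, 0.0895]
orientation: [3.141, 0.0, -1.769]
ft_force: [-0.5, -0.3, -0.9]
finger_gap: -0.0001
grip_force: 0.0
```

send_rows(series=[[[0,0,0.5],[0,0,-0.12]],[[0,0,0.4],[0,0,0]],[[0,0,0.06],[0,0,0]],[[0,0,0],[0,0,0]]])

```text
time_s: 4.65
tcp_pos: [0.5514, 0.0426, 0.0622]
orientation: [-3.141, 0.0, -1.755]
ft_force: [0.1, -0.1, 0.0]
finger_gap: 0.0
grip_force: 0.0
```

send_rows(series=[[[0,0,0.06],[0,0,0]],[[0,0,0],[0,0,0]]])

```text
time_s: 4.9
tcp_pos: [0.5513, 0.0425, 0.0601]
orientation: [-3.141, 0.0, -1.755]
ft_force: [0.4, 0.3, 0.2]
finger_gap: 0.0
grip_force: 0.0
```

send_rows(series=[[[0,0,0.06],[0,0,0]],[[0,0,0],[0,0,0]]])

```text
time_s: 5.15
tcp_pos: [0.5509, 0.0424, 0.0578]
orientation: [3.141, -0.0, -1.755]
ft_force: [0.1, -0.1, -0.6]
finger_gap: 0.0001
grip_force: 0.0
```

send_rows(series=[[[0,0,0.06],[0,0,0]],[[0,0,0],[0,0,0]]])

```text
time_s: 5.4
tcp_pos: [0.5511, 0.0425, 0.0561]
orientation: [-3.141, 0.0, -1.755]
ft_force: [1.1, 0.4, -0.2]
finger_gap: 0.0
grip_force: 0.0
```

send_rows(series=[[[0,0,0.04],[0,0,0]],[[0,0,0],[0,0,0]]])

```text
time_s: 5.65
tcp_pos: [0.5512, 0.0424, 0.0553]
orientation: [-3.141, 0.0, -1.755]
ft_force: [-0.7, 0.5, 5.2]
finger_gap: 0.0
grip_force: 2.3
```

send_rows(series=[[[0,0,0.03],[0,0,0]],[[0,0,0],[0,0,0]]])

```text
time_s: 5.9
tcp_pos: [0.5512, 0.0424, 0.0543]
orientation: [-3.141, -0.0, -1.755]
ft_force: [-1.5, -1.3, 5.6]
finger_gap: 0.0
grip_force: 2.8
```

send_rows(series=[[[0,0,0.04],[0,0,0]],[[0,0,0.03],[0,0,0]],[[0,0,0],[0,0,0]]])

```text
time_s: 6.28
tcp_pos: [0.5513, 0.0424, 0.0525]
orientation: [-3.141, 0.0, -1.755]
ft_force: [-1.0, -0.0, 8.1]
finger_gap: -0.0005
grip_force: 3.9
```

send_rows(series=[[[0,0,0.02],[0,0,0]],[[-0.03,0,0],[0,0,0]],[[-0.03,0,0],[0,0,0]],[[0,0,0],[0,0,0]]])

```text
time_s: 6.78
tcp_pos: [0.5516, 0.0443, 0.0521]
orientation: [-3.141, 0.0, -1.755]
ft_force: [-1.8, 0.4, 8.9]
finger_gap: -0.0002
grip_force: 4.1
```

send_rows(series=[[[-0.05,0,0],[0,0,0]],[[-0.05,0,0],[0,0,0]],[[-0.05,0,0],[0,0,0]],[[-0.05,0,0],[0,0,0]]])

```text
time_s: 7.28
tcp_pos: [0.5527, 0.0501, 0.0521]
orientation: [-3.141, 0.0, -1.755]
ft_force: [-2.1, -0.1, 8.5]
finger_gap: -0.0002
grip_force: 4.1
```

```bash
python3 - <<'E'
from h import *
s=env.state();print(s["tcp_pos"],s["ft_force"])
im,hsv,P=cap("wrist","pics/w2.png"); np.savez("w2.npz",im=im,P=P)
H,S,V=cv2.split(hsv)
red=((H<8)|(H>172))&(S>150)&(V>40)&(P[:,:,2]>.03)&(P[:,:,2]<.07)
n,l,st,ce=cv2.connectedComponentsWithStats(red.astype(np.uint8))
for i in range(1,n):
    if st[i,4]>30: q=P[l==i]; print(st[i],ce[i],np.nanmedian(q,0),np.nanmin(q,0),np.nanmax(q,0))
cv2.imwrite("pics/w2c.png",cv2.resize(im[90:330,200:480],None,fx=2.5,fy=2.5)[:,:,::-1])
E
```

```text
[0.55269923 0.05013047 0.05210664] [-2.07493903 -0.14719234  8.47540197]
[322 230  15   6  56] [327.67857143 232.53571429] [0.55028902 0.04346461 0.04446465] [0.54635869 0.03998259 0.04057965] [0.55348553 0.04697236 0.05692783]
```

View pics/w2c.png

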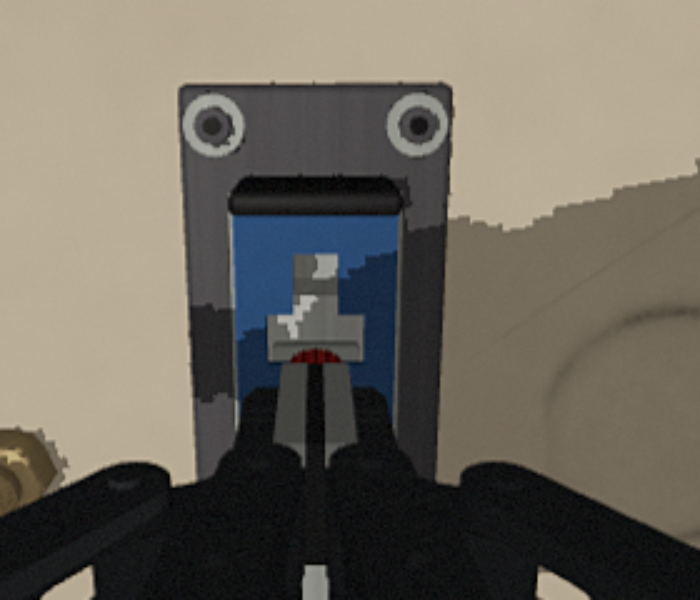

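The hole's wide part shows at crop (315,340), with the red cap just past it at (315,357) under the fingertips. The cap seems to have moved, so I'll push further and compare.

send_rows(series=[[[-0.05,0,0],[0,0,0]],[[-0.05,0,0],[0,0,0]],[[-0.05,0,0],[0,0,0]],[[-0.05,0,0],[0,0,0]]])

```text
time_s: 7.82
tcp_pos: [0.5538, 0.056, 0.0521]
orientation: [-3.141, 0.0, -1.755]
ft_force: [-1.8, -0.3, 8.3]
finger_gap: 0.0001
grip_force: 4.1
```

```bash
cat >> h.py <<'E'
def red(name="wrist",lo=.03,hi=.075):
    im,hsv,P=cap(name); H,S,V=cv2.split(hsv)
    m=((H<8)|(H>172))&(S>140)&(V>40)&(P[:,:,2]>lo)&(P[:,:,2]<hi)&(abs(P[:,:,0]-.555)<.03)&(abs(P[:,:,1]-.07)<.06)
    q=P[m]; v,u=np.nonzero(m)
    if len(u): print(name,len(u),"uv",u.mean().round(1),v.mean().round(1),"v",v.min(),v.max(),"u",u.min(),u.max(),"med",np.median(q,0).round(4),"ymin/max",q[:,1].min().round(4),q[:,1].max().round(4),"z90",np.percentile(q[:,2],[10,50,90]).round(4))
    return im,P
E
python3 - <<'E'
from h import *
s=env.state();print(s["tcp_pos"],s["ft_force"])
red(); red("side"); red("top")
z=np.load("side.npz");H,S,V=cv2.split(cv2.cvtColor(z["im"],cv2.COLOR_RGB2HSV));m=((H<8)|(H>172))&(S>140)&(V>40);m[:225]=0;m[255:]=0;m[:,:300]=0;m[:,345:]=0
v,u=np.nonzero(m);print(len(u),u.mean(),v.mean(),u.min(),u.max(),v.min(),v.max())
E
```

```text
[0.55377782 0.05602284 0.05208059] [-1.76733137 -0.27065024  8.31112462]
wrist 75 uv 325.9 232.6 v 230 235 u 316 336 med [0.5523 0.0494 0.044 ] ymin/max 0.0458 0.0531 z90 [0.0415 0.044  0.0476]
side 29 uv 319.9 243.1 v 241 245 u 317 323 med [0.5536 0.0627 0.0448] ymin/max 0.0562 0.0674 z90 [0.0414 0.0448 0.0489]
38 321.57894736842104 237.05263157894737 319 324 234 241
```

send_rows(series=[[[-0.05,0,0],[0,0,0]],[[-0.05,0,0],[0,0,0]],[[-0.05,0,0],[0,0,0]],[[-0.05,0,0],[0,0,0]],[[-0.05,0,0],[0,0,0]],[[-0.05,0,0],[0,0,0]],[[-0.03,0,0],[0,0,0]]])

```text
time_s: 8.85
tcp_pos: [0.5556, 0.0658, 0.0521]
orientation: [-3.141, 0.0, -1.755]
ft_force: [-3.4, -0.5, 8.7]
finger_gap: -0.0002
grip_force: 4.1
```

send_rows(series=[[[0,0,-0.1],[0,0,0]],[[0,0,-0.5],[0,0,0]],[[0.7,0,0],[0,0,0]],[[0.8,0,0],[0,0,0]],[[0,0,0],[0,0,0]]])

```text
time_s: 9.48
tcp_pos: [0.5465, 0.0197, 0.0692]
orientation: [3.141, -0.0, -1.758]
ft_force: [0.7, -0.2, 0.5]
finger_gap: -0.0001
grip_force: 0.0
```

```bash
python3 - <<'E'
from h import *
s=env.state();print(s["tcp_pos"],s["ft_force"])
im,P=red(); red("side"); red("top"); cv2.imwrite("pics/w3c.png",cv2.resize(im[90:330,200:480],None,fx=2.5,fy=2.5)[:,:,::-1])
c,R,t=cal("wrist");print(-R.T@t)
E
```

```text
[0.54653542 0.01966528 0.06924173] [ 0.65646219 -0.24210047  0.51301828]
wrist 31 uv 325.4 317.5 v 316 319 u 322 329 med [0.557  0.0719 0.0529] ymin/max 0.0701 0.0734 z90 [0.0521 0.0529 0.0537]
side 49 uv 318.6 242.9 v 239 247 u 316 321 med [0.5568 0.0709 0.0492] ymin/max 0.0265 0.0759 z90 [0.0396 0.0492 0.0525]
[ 0.53503813 -0.0426308   0.21157995]
```

View pics/w3c.png

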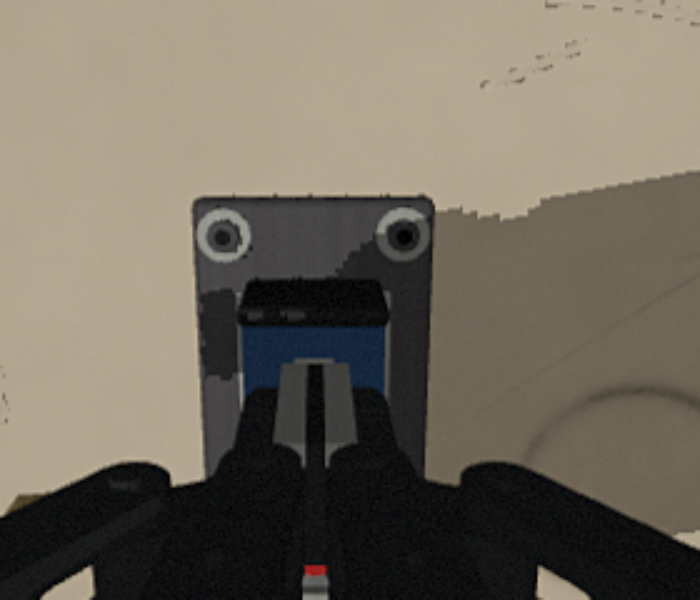

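The cap has stayed latched down, its top at z ≈ 0.053, and it shows through the finger slit at crop (315,572). The tips are now behind it, so I'll lower them and push from the side.

send_rows(series=[[[-0.4,0,0],[0,0,0]],[[0,0,0.5],[0,0,0]],[[0,0,0.33],[0,0,0]],[[-0.25,0,0],[0,0,0]],[[0,0,0],[0,0,0]]])

```text
time_s: 10.25
tcp_pos: [0.5508, 0.0412, 0.0443]
orientation: [3.141, 0.0, -1.755]
ft_force: [-0.2, 0.8, 1.2]
finger_gap: 0.0002
grip_force: 0.0
```

```bash
cat >> h.py <<'E'
def chk():
    s=env.state();u=np.array([np.cos(np.radians(79.3)),np.sin(np.radians(79.3)),0]);F=[]
    print("t",round(s["time_s"],2),"tcp",s["tcp_pos"].round(4),"F",s["ft_force"].round(2),"along",round(s["ft_force"]@u,2),"s",round((s["tcp_pos"]-[.5512,.0424,0])@u*1000,2))
    red(); red("side")
E
python3 -c "
from h import *
chk()"
```

```text
t 10.25 tcp [0.5508 0.0412 0.0443] F [-0.19  0.81  1.17] along 0.76 s -1.24
side 46 uv 318.3 243.4 v 240 247 u 315 321 med [0.5564 0.0716 0.0498] ymin/max 0.0596 0.0773 z90 [0.0423 0.0498 0.0527]
```

send_rows(series=[[[-0.07,0,0],[0,0,0]],[[-0.07,0,0],[0,0,0]],[[0,0,0],[0,0,0]]])

```text
time_s: 10.72
tcp_pos: [0.5516, 0.0449, 0.0445]
orientation: [-3.141, 0.0, -1.755]
ft_force: [-1.0, 0.2, -0.8]
finger_gap: 0.0
grip_force: 0.0
```

send_rows(series=[[[-0.05,0,0],[0,0,0]],[[0,0,0],[0,0,0]]])

```text
time_s: 10.98
tcp_pos: [0.5517, 0.0464, 0.0444]
orientation: [-3.142, -0.0, -1.755]
ft_force: [-0.0, -0.3, 0.4]
finger_gap: -0.0
grip_force: 0.0
```

send_rows(series=[[[-0.05,0,0],[0,0,0]],[[0,0,0],[0,0,0]]])

```text
time_s: 11.22
tcp_pos: [0.5519, 0.0473, 0.0444]
orientation: [-3.142, -0.001, -1.756]
ft_force: [0.4, -3.3, 1.0]
finger_gap: 0.0002
grip_force: 1.6
```

send_rows(series=[[[-0.05,0,0],[0,0,0]],[[0,0,0],[0,0,0]]])

```text
time_s: 11.48
tcp_pos: [0.5521, 0.0486, 0.0443]
orientation: [3.141, -0.001, -1.756]
ft_force: [-2.0, -5.3, 0.4]
finger_gap: -0.0001
grip_force: 2.6
```

```bash
python3 -c "
from h import *
chk()"
```

```text
t 11.47 tcp [0.5521 0.0486 0.0443] F [-1.95 -5.3   0.42] along -5.57 s 6.26
side 44 uv 318.2 243.8 v 240 247 u 315 321 med [0.5565 0.0737 0.0499] ymin/max 0.061 0.0767 z90 [0.0429 0.0499 0.0522]
```

send_rows(series=[[[-0.05,0,0],[0,0,0]],[[0,0,0],[0,0,0]]])

```text
time_s: 11.82
tcp_pos: [0.5525, 0.0504, 0.0444]
orientation: [3.142, -0.001, -1.756]
ft_force: [-1.5, -4.0, 1.2]
finger_gap: -0.0
grip_force: 2.3
```

send_rows(series=[[[-0.05,0,0],[0,0,0]],[[0,0,0],[0,0,0]]])

```text
time_s: 12.08
tcp_pos: [0.5528, 0.052, 0.0443]
orientation: [3.142, -0.001, -1.755]
ft_force: [-0.9, -5.5, 0.8]
finger_gap: 0.0005
grip_force: 2.5
```

```bash
python3 -c "
from h import *
chk()"
```

```text
t 12.07 tcp [0.5528 0.052  0.0443] F [-0.86 -5.5   0.81] along -5.57 s 9.72
side 46 uv 317.9 244.6 v 241 248 u 315 321 med [0.5563 0.0763 0.0496] ymin/max 0.0675 0.0796 z90 [0.0431 0.0496 0.0529]
```

Rest at about 40. I'll go on in 1.5 mm steps, checking each one.

send_rows(series=[[[-0.05,0,0],[0,0,0]],[[0,0,0],[0,0,0]]])

```text
time_s: 12.42
tcp_pos: [0.5531, 0.0536, 0.0443]
orientation: [3.142, -0.0, -1.755]
ft_force: [-1.0, -4.6, 1.0]
finger_gap: -0.0003
grip_force: 2.4
```

```bash
python3 -c "
from h import *
chk()"
```

```text
t 12.43 tcp [0.5531 0.0536 0.0443] F [-1.02 -4.56  1.02] along -4.67 s 11.33
side 45 uv 317.7 244.8 v 241 248 u 314 321 med [0.5569 0.0774 0.0489] ymin/max 0.0637 0.0819 z90 [0.0437 0.0489 0.0531]
```

send_rows(series=[[[-0.05,0,0],[0,0,0]],[[0,0,0],[0,0,0]]])

```text
time_s: 12.78
tcp_pos: [0.5534, 0.0551, 0.0444]
orientation: [3.142, -0.0, -1.755]
ft_force: [-1.0, -4.0, 0.2]
finger_gap: 0.0003
grip_force: 2.4
```

```bash
python3 -c "
from h import *
chk()"
```

```text
t 12.78 tcp [0.5534 0.0551 0.0444] F [-1.02 -4.02  0.19] along -4.14 s 12.89
side 44 uv 317.3 245.3 v 242 249 u 314 320 med [0.5578 0.0793 0.0497] ymin/max 0.0706 0.0834 z90 [0.043  0.0497 0.0527]
```

send_rows(series=[[[-0.05,0,0],[0,0,0]],[[0,0,0],[0,0,0]]])

```text
time_s: 13.12
tcp_pos: [0.5536, 0.0566, 0.0443]
orientation: [3.141, -0.0, -1.755]
ft_force: [-0.8, -4.6, 1.0]
finger_gap: 0.0001
grip_force: 2.4
```

```bash
python3 -c "
from h import *
chk()"
```

```text
t 13.12 tcp [0.5536 0.0566 0.0443] F [-0.82 -4.63  0.99] along -4.71 s 14.4
side 47 uv 317.1 245.7 v 242 249 u 314 320 med [0.5579 0.081  0.0495] ymin/max 0.0718 0.0844 z90 [0.0432 0.0495 0.053 ]
```

send_rows(series=[[[-0.05,0,0],[0,0,0]],[[0,0,0],[0,0,0]]])

```text
time_s: 13.48
tcp_pos: [0.5539, 0.0581, 0.0444]
orientation: [-3.142, 0.0, -1.755]
ft_force: [-1.3, -5.5, 0.9]
finger_gap: -0.0
grip_force: 2.4
```

```bash
python3 -c "
from h import *
chk()"
```

```text
t 13.47 tcp [0.5539 0.0581 0.0444] F [-1.35 -5.51  0.92] along -5.67 s 15.95
side 47 uv 317.0 245.8 v 242 249 u 314 320 med [0.5579 0.0824 0.0501] ymin/max 0.0696 0.0874 z90 [0.0436 0.0501 0.0526]
```

send_rows(series=[[[-0.05,0,0],[0,0,0]],[[0,0,0],[0,0,0]]])

```text
time_s: 13.82
tcp_pos: [0.5542, 0.0596, 0.0444]
orientation: [3.142, 0.0, -1.755]
ft_force: [-0.7, -4.5, 0.9]
finger_gap: -0.0002
grip_force: 2.3
```

```bash
python3 -c "
from h import *
chk()"
```

```text
t 13.82 tcp [0.5542 0.0596 0.0444] F [-0.74 -4.52  0.88] along -4.58 s 17.46
side 47 uv 316.7 246.5 v 243 250 u 314 320 med [0.5584 0.0837 0.0494] ymin/max 0.0747 0.0881 z90 [0.0433 0.0494 0.053 ]
```

send_rows(series=[[[-0.05,0,0],[0,0,0]],[[0,0,0],[0,0,0]]])

```text
time_s: 14.18
tcp_pos: [0.5545, 0.0612, 0.0445]
orientation: [-3.142, 0.0, -1.755]
ft_force: [-1.1, -3.8, 0.5]
finger_gap: 0.0005
grip_force: 2.0
```

```bash
python3 -c "
from h import *
chk()"
```

```text
t 14.18 tcp [0.5545 0.0612 0.0445] F [-1.11 -3.77  0.55] along -3.91 s 19.11
side 43 uv 316.5 246.6 v 243 250 u 314 319 med [0.5592 0.0859 0.0507] ymin/max 0.0756 0.0899 z90 [0.0438 0.0507 0.0532]
```

send_rows(series=[[[-0.04,0,0],[0,0,0]],[[0,0,0],[0,0,0]]])

```text
time_s: 14.52
tcp_pos: [0.5549, 0.0626, 0.0446]
orientation: [-3.141, 0.001, -1.755]
ft_force: [-0.8, -2.1, 1.8]
finger_gap: -0.0003
grip_force: 1.2
```

```bash
python3 -c "
from h import *
chk()"
```

```text
t 14.53 tcp [0.5549 0.0626 0.0446] F [-0.84 -2.1   1.78] along -2.22 s 20.52
side 48 uv 316.2 246.5 v 243 250 u 313 319 med [0.5592 0.0879 0.0512] ymin/max 0.0774 0.0923 z90 [0.0454 0.0512 0.055 ]
```

The push force has dropped and the cap looks higher. I'll back off and check.

send_rows(series=[[[0.2,0,0],[0,0,0]],[[0.5,0,-0.3],[0,0,0]],[[0.5,0,-0.8],[0,0,0]],[[0.3,0,-1],[0,0,0]],[[0,0,-1],[0,0,0]],[[0,0,-1],[0,0,0]]])

```text
time_s: 15.38
tcp_pos: [0.5462, 0.017, 0.1691]
orientation: [-3.141, 0.0, -1.756]
ft_force: [0.0, -0.1, 0.0]
finger_gap: 0.0002
grip_force: 0.0
```

```bash
python3 - <<'E'
from h import *
chk()
im,P=red("top")
c,R,t=cal("wrist");print(-R.T@t)
im,P=red(); np.savez("w4.npz",im=im,P=P); cv2.imwrite("pics/w4c.png",cv2.resize(im[60:330,200:480],None,fx=2.2,fy=2.2)[:,:,::-1])
E
```

```text
t 15.38 tcp [0.5462 0.017  0.1691] F [ 0.03 -0.11  0.  ] along -0.11 s -25.89
side 47 uv 316.3 245.7 v 242 250 u 313 319 med [0.5592 0.0872 0.0518] ymin/max 0.0349 0.0911 z90 [0.0404 0.0518 0.0548]
[ 0.53478183 -0.04673072  0.31195922]
```

View pics/w4c.png

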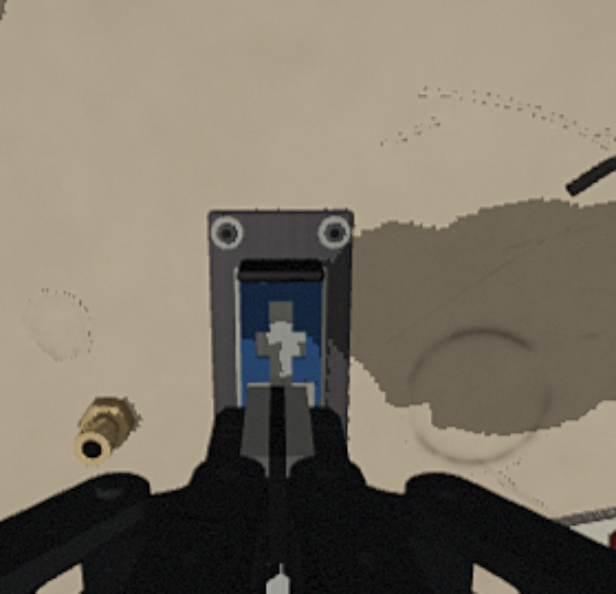

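The fingers hide the cap in this view. I'll step back on the way to the injector to check it.

send_rows(series=[[[1,0,-0.4],[0,0,0]],[[1,0,-0.4],[0,0,0]],[[1,0,-0.4],[0,0,0]],[[0,0,0],[0,0,0]]])

```text
time_s: 16.08
tcp_pos: [0.5295, -0.0722, 0.2032]
orientation: [3.141, -0.0, -1.758]
ft_force: [0.1, 0.8, 0.1]
finger_gap: -0.0002
grip_force: 0.0
```

```bash
python3 - <<'E'
from h import *
chk()
im,P=red(); np.savez("w5.npz",im=im,P=P); cv2.imwrite("pics/w5.png",im[:,:,::-1])
H,S,V=cv2.split(cv2.cvtColor(im,cv2.COLOR_RGB2HSV))
m=((H<8)|(H>172))&(S>140)&(V>40)&(P[:,:,2]>.045)&(abs(P[:,:,1]-.08)<.02)
q=P[m]; hi=q[q[:,2]>np.percentile(q[:,2],40)]; print(len(q),"cap top c",hi.mean(0),np.percentile(q[:,2],[50,70,90]))
b=(abs(P[:,:,0]-.56)<.025)&(abs(P[:,:,1]-.075)<.03)&(H>95)&(H<125)&(S>120); print("tube top z",np.median(P[b][:,2]),b.sum())
k=(abs(P[:,:,0]-.57)<.05)&(P[:,:,1]>.1)&(P[:,:,1]<.24)&(P[:,:,2]>.055); q=P[k]
u=np.array([np.cos(np.radians(79.3)),np.sin(np.radians(79.3))]); s=(q[:,:2]-[.5512,.0424])@u*1000-104
print("V pts cradle x hist",np.histogram(s,bins=np.arange(-12,75,4)))
plan([.53,-.29,.2],180,12)
E
```

```text
t 16.07 tcp [ 0.5295 -0.0722  0.2032] F [0.06 0.77 0.13] along 0.77 s -116.6
wrist 108 uv 325.6 321.6 v 316 327 u 321 330 med [0.5585 0.0813 0.0549] ymin/max 0.0749 0.1038 z90 [0.0538 0.0549 0.0559]
side 43 uv 316.3 245.9 v 242 250 u 313 319 med [0.559  0.0874 0.0532] ymin/max 0.0338 0.0933 z90 [0.0456 0.0532 0.0552]
wrist 97 uv 325.4 321.1 v 316 326 u 321 330 med [0.5583 0.0813 0.0554] ymin/max 0.075 0.0879 z90 [0.0544 0.0554 0.0563]
97 cap top c [0.55847149 0.08170876 0.0558651 ] [0.05536862 0.05577472 0.05633719]
tube top z nan 0
V pts cradle x hist (array([0, 0, 0, 0, 0, 0, 0, 0, 0, 0, 0, 0, 0, 0, 0, 0, 0, 0, 0, 0, 0]), array([-12,  -8,  -4,   0,   4,   8,  12,  16,  20,  24,  28,  32,  36,
        40,  44,  48,  52,  56,  60,  64,  68,  72]))
t 16.225 J [-0.13  0.15 -0.08  1.35  0.   -1.52] tcp [ 0.5295 -0.0701  0.2023] yaw -100.57 F [ 0.8 -0.1 -0.1]
shift units total [ 7.201 -1.361  0.073] turn total [ 1.5000e-02 -8.0000e-03  1.3238e+01]
[[[0.6, -0.11, 0.01], [0.0, -0.0, 1.1]], [[0.58, -0.18, 0.01], [0.0, -0.0, 1.1]], [[0.56, -0.25, 0.01], [0.0, -0.0, 1.1]], [[0.53, -0.31, 0.01], [0.0, -0.0, 1.1]], [[0.49, -0.37, 0.01], [0.0, -0.0, 1.1]], [[0.44, -0.42, 0.01], [0.0, -0.0, 1.1]], [[0.39, -0.47, 0.01], [0.0, -0.0, 1.1]], [[0.33, -0.51, 0.01], [0.0, -0.0, 1.1]], [[0.27, -0.55, 0.01], [0.0, -0.0, 1.1]], [[0.21, -0.57, 0.01], [0.0, -0.0, 1.1]], [[0.14, -0.59, 0.01], [0.0, -0.0, 1.1]], [[0.07, -0.61, 0.01], [0.0, -0.0, 1.1]]]
  return _methods._mean(a, axis=axis, dtype=dtype,
  ret = ret.dtype.type(ret / rcount)
```

View pics/w5.png

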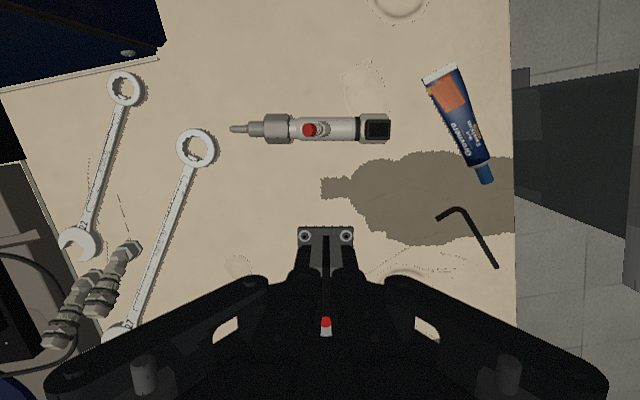

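The cap, seen at (325,321), is up at z ≈ 0.056 and about 40 mm along, so the button has latched and the rest is near x = 52. The red injector at (310,129) is undisturbed. Next is the yellow injector.

```bash
python3 - <<'E'
from h import *
im,hsv,P=cap("top")
u=np.array([np.cos(np.radians(79.3)),np.sin(np.radians(79.3))]); n=np.array([-u[1],u[0]])
k=(P[:,:,2]>.055)&(P[:,:,2]<.11); k[:170]=0;k[225:]=0;k[:,:236]=0;k[:,300:]=0
q=P[k]; s=(q[:,:2]-[.5507,.0425])@u*1000-104; l=(q[:,:2]-[.5507,.0425])@n*1000
o=np.argsort(s); print(np.c_[s,l,q[:,2]*1000][o].round(0).astype(int).tolist())
plan([.43,-.285,.2],173,15)
E
```

```text
[[-69, 4, 56], [-68, -2, 58], [-66, 1, 56], [-65, -4, 57], [-64, 5, 57], [-63, 2, 57], [-63, -1, 57], [-62, -7, 56], [-61, 5, 59], [-60, 0, 57], [-60, -3, 58], [-58, 5, 56], [-57, 3, 56], [-57, -3, 59], [-2, -11, 65], [-2, -18, 71], [-2, 9, 60], [-1, -8, 60], [-1, -6, 57], [-1, -16, 67], [-1, -13, 64], [-1, 18, 65], [-1, 21, 60], [0, 15, 62], [0, 12, 63], [1, -8, 63], [1, 21, 66], [1, -18, 71], [1, -15, 68], [1, 16, 68], [1, 19, 66], [1, -13, 64], [2, -11, 59], [2, 6, 57], [3, 22, 69], [4, -12, 68], [4, 13, 59], [4, 19, 68], [4, -15, 69], [4, -18, 71], [4, -7, 60], [4, 16, 68], [4, 10, 58], [5, -10, 59]]
t 16.275 J [-0.13  0.15 -0.08  1.35  0.   -1.52] tcp [ 0.5296 -0.0699  0.2024] yaw -100.54 F [ 0.1 -0.9 -0.1]
shift units total [7.656 1.952 0.08 ] turn total [ 1.400e-02 -1.000e-02  1.441e+01]
[[[0.51, 0.13, 0.01], [0.0, -0.0, 0.96]], [[0.52, 0.08, 0.01], [0.0, -0.0, 0.96]], [[0.53, 0.03, 0.01], [0.0, -0.0, 0.96]], [[0.53, -0.03, 0.01], [0.0, -0.0, 0.96]], [[0.52, -0.08, 0.01], [0.0, -0.0, 0.96]], [[0.51, -0.13, 0.01], [0.0, -0.0, 0.96]], [[0.49, -0.18, 0.01], [0.0, -0.0, 0.96]], [[0.47, -0.23, 0.01], [0.0, -0.0, 0.96]], [[0.45, -0.28, 0.01], [0.0, -0.0, 0.96]], [[0.42, -0.32, 0.01], [0.0, -0.0, 0.96]], [[0.38, -0.36, 0.01], [0.0, -0.0, 0.96]], [[0.34, -0.4, 0.01], [0.0, -0.0, 0.96]], [[0.3, -0.43, 0.01], [0.0, -0.0, 0.96]], [[0.26, -0.46, 0.01], [0.0, -0.0, 0.96]], [[0.21, -0.48, 0.01], [0.0, -0.0, 0.96]]]
```

send_rows(series=[[[0.51,0.13,0],[0,0,0.96]],[[0.52,0.08,0],[0,0,0.96]],[[0.53,0.03,0],[0,0,0.96]],[[0.53,-0.03,0],[0,0,0.96]],[[0.52,-0.08,0],[0,0,0.96]],[[0.51,-0.13,0],[0,0,0.96]],[[0.49,-0.18,0],[0,0,0.96]],[[0.47,-0.23,0],[0,0,0.96]],[[0.45,-0.28,0],[0,0,0.96]],[[0.42,-0.32,0],[0,0,0.96]]], gripper=0.7)

```text
time_s: 17.52
tcp_pos: [0.4632, -0.2133, 0.2027]
orientation: [3.141, -0.001, -2.762]
ft_force: [0.5, 0.5, 0.9]
finger_gap: 0.0595
grip_force: 0.0
```

send_rows(series=[[[0.38,-0.36,0],[0,0,0.96]],[[0.34,-0.4,0],[0,0,0.96]],[[0.3,-0.43,0],[0,0,0.96]],[[0.26,-0.46,0],[0,0,0.96]],[[0.21,-0.48,0],[0,0,0.96]],[[0,0,0],[0,0,0]]])

```text
time_s: 18.27
tcp_pos: [0.4304, -0.2851, 0.2027]
orientation: [3.141, -0.001, 3.021]
ft_force: [-0.9, 0.1, -0.3]
finger_gap: 0.0595
grip_force: 0.0
```

```bash
python3 - <<'E'
from h import *
im,hsv,P=cap("wrist","pics/w6.png"); np.savez("w6.npz",im=im,P=P)
k=((P[:,:,2]>.006)&(P[:,:,2]<.07)&(P[:,:,0]>.4)&(P[:,:,0]<.63)&(abs(P[:,:,1]+.3)<.06)).astype(np.uint8)
n,l,st,_=cv2.connectedComponentsWithStats(k); i=1+st[1:,4].argmax(); m=l==i; q=P[m]
r=cv2.minAreaRect(q[:,:2].astype(np.float32)); print(st[i],np.round(r[0],4),np.round(r[1],4),r[2])
# body axis: points with z>.02<.031, midline per slice
c=np.array(r[0]); a=np.radians(-7.1); u=np.array([np.cos(a),np.sin(a)]); w=np.array([-u[1],u[0]])
s=(q[:,:2]-c)@u; t=(q[:,:2]-c)@w
for b in np.arange(-.09,.09,.01):
    k=(s>=b)&(s<b+.01)
    if k.sum()>3: print(round(b+.005,3),k.sum(),"lat",t[k].min().round(4),t[k].max().round(4),"mid",((t[k].min()+t[k].max())/2).round(4),"z90",np.percentile(q[k,2],90).round(4), "lat of top",t[k][q[k,2]>np.percentile(q[k,2],70)].mean().round(4))
print(env.state()["tcp_pos"],env.state()["finger_gap"])
E
```

```text
[ 306  192   27  131 2646] [ 0.5288 -0.3043] [0.0314 0.17  ] 82.26024627685547
-0.085 297 lat -0.0142 0.0156 mid 0.0007 z90 0.0472 lat of top -0.0
-0.075 252 lat -0.0144 0.0156 mid 0.0006 z90 0.0495 lat of top 0.0009
-0.065 231 lat -0.0145 0.0157 mid 0.0006 z90 0.0495 lat of top 0.0003
-0.055 70 lat -0.0145 0.0157 mid 0.0006 z90 0.0486 lat of top 0.0003
-0.045 160 lat -0.0111 0.0123 mid 0.0006 z90 0.0261 lat of top 0.0004
-0.035 170 lat -0.0113 0.0123 mid 0.0005 z90 0.0263 lat of top -0.0001
-0.025 197 lat -0.0113 0.0124 mid 0.0005 z90 0.0322 lat of top 0.0003
-0.015 220 lat -0.0115 0.0125 mid 0.0005 z90 0.0433 lat of top -0.0001
-0.005 195 lat -0.0117 0.0113 mid -0.0002 z90 0.0546 lat of top -0.0005
0.005 82 lat -0.0117 0.0113 mid -0.0002 z90 0.0512 lat of top 0.0012
0.015 54 lat -0.0132 0.0126 mid -0.0003 z90 0.0235 lat of top 0.0015
0.025 245 lat -0.0159 0.0151 mid -0.0004 z90 0.028 lat of top -0.0004
0.035 189 lat -0.0161 0.0152 mid -0.0005 z90 0.0283 lat of top -0.0002
0.045 97 lat -0.0162 0.0153 mid -0.0005 z90 0.0279 lat of top 0.0001
0.055 96 lat -0.0087 0.0078 mid -0.0005 z90 0.0224 lat of top -0.0008
0.065 37 lat -0.0073 0.0078 mid 0.0002 z90 0.022 lat of top -0.0006
0.075 41 lat -0.0037 0.0027 mid -0.0005 z90 0.0183 lat of top -0.0006
0.085 13 lat -0.0038 0.0027 mid -0.0006 z90 0.017 lat of top 0.0004
[ 0.43048042 -0.28480591  0.20283293] 0.059710834671313384
```

View pics/w6.png

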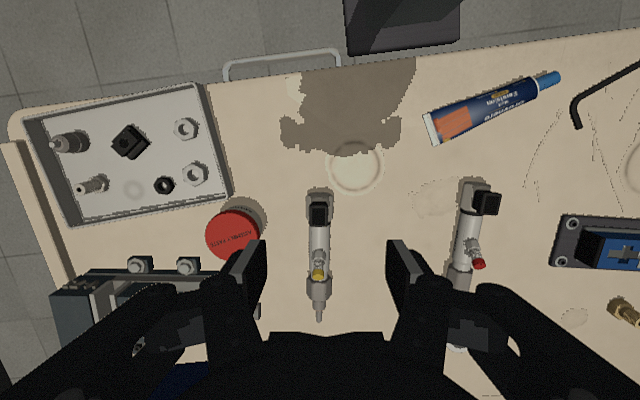

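The wrist view shows the yellow injector at (319,250), midway between the open fingers. The red injector is well clear at (470,230).

```bash
python3 - <<'E'
from h import *
plan([.5136,-.3021,.1],172.5,4)
E
```

```text
t 18.325 J [-0.58  0.11 -0.12  1.34  0.   -0.47] tcp [ 0.4305 -0.2848  0.2028] yaw 173.14 F [-0.7  0.1  0.4]
shift units total [-2.822 -0.244  3.426] turn total [ 0.007 -0.007  0.107]
[[[-0.71, -0.06, 0.86], [0.0, -0.0, 0.03]], [[-0.71, -0.06, 0.86], [0.0, -0.0, 0.03]], [[-0.71, -0.06, 0.86], [0.0, -0.0, 0.03]], [[-0.71, -0.05, 0.86], [0.0, -0.0, 0.03]]]
```

send_rows(series=[[[-0.71,-0.06,0.86],[0,0,0.03]],[[-0.71,-0.06,0.86],[0,0,0.03]],[[-0.71,-0.06,0.86],[0,0,0.03]],[[-0.7,-0.06,0.86],[0,0,0.02]],[[0,0,0],[0,0,0]]])

```text
time_s: 18.95
tcp_pos: [0.5137, -0.3015, 0.0974]
orientation: [3.139, -0.004, 3.012]
ft_force: [-0.7, 0.0, 0.4]
finger_gap: 0.0598
grip_force: 0.0
```

send_rows(series=[[[0,0,0.9],[0,0,0]],[[0,0,0.9],[0,0,0]],[[0,0,0.9],[0,0,0]],[[0,0,0.3],[0,0,0]],[[0,0,0],[0,0,0]]])

```text
time_s: 19.58
tcp_pos: [0.5136, -0.3029, 0.0107]
orientation: [3.141, -0.0, 3.009]
ft_force: [0.8, -0.1, 0.1]
finger_gap: 0.0598
grip_force: 0.0
```

send_rows(series=[[[0,0,0.2],[0,0,0]],[[0,0,0.06],[0,0,0]],[[0,0,0],[0,0,0]]])

```text
time_s: 19.95
tcp_pos: [0.5138, -0.3033, 0.0027]
orientation: [-3.141, 0.0, 3.008]
ft_force: [-0.2, 1.1, -0.9]
finger_gap: 0.0597
grip_force: 0.0
```

send_rows(series=[[[0,0,0],[0,0,0]],[[0,0,0],[0,0,0]],[[0,0,0],[0,0,0]],[[0,0,0],[0,0,0]],[[0,0,0],[0,0,0]]], gripper=0, grip_force=45)

```text
time_s: 20.58
tcp_pos: [0.5138, -0.3035, 0.0028]
orientation: [-3.141, 0.0, 3.008]
ft_force: [-0.9, -0.4, 4.7]
finger_gap: 0.0234
grip_force: 44.3
```

```bash
python3 - <<'E'
from h import *
s=env.state();print(s["time_s"],s["tcp_pos"],s["orientation"],s["ft_force"],s["ft_torque"],s["finger_gap"],s["grip_force"])
E
```

```text
20.575 [ 0.51381588 -0.30345925  0.00276978] [-3.14115111e+00  4.65457661e-04  3.00827300e+00] [-0.90895501 -0.3783166   4.67842227] [-0.09068429  0.26357196  0.01642864] 0.023369395035726357 44.28081035614014
```

The gap of 23.4 mm means the pads grip above the axis. I'll open, go 2.5 mm lower and grip again.

send_rows(series=[[[0,0,0],[0,0,0]],[[0,0,0],[0,0,0]],[[0,0,0.08],[0,0,0]],[[0,0,0],[0,0,0]]], gripper=0.5)

```text
time_s: 21.08
tcp_pos: [0.5135, -0.3031, -0.0005]
orientation: [3.141, -0.001, 3.008]
ft_force: [0.7, -0.3, 0.3]
finger_gap: 0.0426
grip_force: 0.0
```

send_rows(series=[[[0,0,0],[0,0,0]],[[0,0,0],[0,0,0]],[[0,0,0],[0,0,0]],[[0,0,0],[0,0,0]]], gripper=0, grip_force=45)

```text
time_s: 21.58
tcp_pos: [0.5138, -0.3034, 0.0002]
orientation: [-3.141, 0.0, 3.008]
ft_force: [-0.9, -1.6, 0.6]
finger_gap: 0.0239
grip_force: 45.8
```

send_rows(series=[[[0,0,-0.2],[0,0,0]],[[0,0,-0.5],[0,0,0]],[[0,0,-0.9],[0,0,0]],[[0,0,-0.9],[0,0,0]],[[0,0,-0.9],[0,0,0]],[[0,0,-0.9],[0,0,0]],[[0,0,0],[0,0,0]]])

```text
time_s: 22.45
tcp_pos: [0.515, -0.3039, 0.1318]
orientation: [-3.14, 0.004, 3.008]
ft_force: [-0.4, -0.5, -5.1]
finger_gap: 0.0235
grip_force: 44.6
```

```bash
python3 - <<'E'
from h import *
s=env.state();print(s["ft_force"],s["ft_torque"],s["finger_gap"],s["grip_force"])
u=np.array([np.cos(np.radians(79.3)),np.sin(np.radians(79.3))]);o=np.array([.5507,.0425])+.104*u; print("origin",o,"target",o+.0257*u)
# injector tilt via side view heights
im,hsv,P=cap("side","pics/s7.png"); k=(abs(P[:,:,0]-.53)<.1)&(P[:,:,1]<-.26)&(P[:,:,1]>-.35)&(P[:,:,2]>.09)&(P[:,:,2]<.135)
q=P[k]
for a in np.arange(.43,.63,.02):
    m=(q[:,0]>=a)&(q[:,0]<a+.02)
    if m.sum()>2: print(round(a+.01,2),m.sum(),np.percentile(q[m,2],[5,50,95]).round(4))
t=o+.0257*u
plan([t[0],t[1],.13],-100.7,20)
E
```

```text
[-0.38865077 -0.47475954 -5.11951336] [-0.02252658 -0.01870496 -0.02544572] 0.02353189550867633 44.602264165878296
origin [0.57000933 0.14469173] target [0.57478096 0.16994488]
0.44 3 [0.1319 0.1345 0.1346]
0.46 13 [0.1294 0.1326 0.1347]
0.48 6 [0.1329 0.1333 0.1346]
0.5 6 [0.1327 0.1329 0.1336]
0.52 8 [0.1321 0.1325 0.1341]
0.54 4 [0.133  0.1342 0.1348]
0.56 8 [0.1314 0.133  0.1344]
t 22.5 J [-0.53  0.28 -0.08  1.22  0.   -0.4 ] tcp [ 0.5142 -0.3034  0.1299] yaw 172.37 F [-0.3 -0.2 -5.9]
shift units total [ 9.3000e-02  1.5908e+01 -1.5000e-02] turn total [-1.9000e-02  1.0000e-02 -1.4488e+01]
[[[0.0, 0.8, -0.0], [-0.0, 0.0, -0.72]], [[-0.06, 0.79, -0.0], [-0.0, 0.0, -0.72]], [[-0.12, 0.79, -0.0], [-0.0, 0.0, -0.72]], [[-0.17, 0.78, -0.0], [-0.0, 0.0, -0.72]], [[-0.23, 0.76, -0.0], [-0.0, 0.0, -0.72]], [[-0.29, 0.74, -0.0], [-0.0, 0.0, -0.72]], [[-0.35, 0.72, -0.0], [-0.0, 0.0, -0.72]], [[-0.4, 0.69, -0.0], [-0.0, 0.0, -0.72]], [[-0.45, 0.66, -0.0], [-0.0, 0.0, -0.72]], [[-0.5, 0.62, -0.0], [-0.0, 0.0, -0.72]], [[-0.54, 0.58, -0.0], [-0.0, 0.0, -0.72]], [[-0.59, 0.54, -0.0], [-0.0, 0.0, -0.72]], [[-0.63, 0.49, -0.0], [-0.0, 0.0, -0.72]], [[-0.66, 0.44, -0.0], [-0.0, 0.0, -0.72]], [[-0.69, 0.39, -0.0], [-0.0, 0.0, -0.72]], [[-0.72, 0.34, -0.0], [-0.0, 0.0, -0.72]], [[-0.74, 0.28, -0.0], [-0.0, 0.0, -0.72]], [[-0.76, 0.23, -0.0], [-0.0, 0.0, -0.72]], [[-0.78, 0.17, -0.0], [-0.0, 0.0, -0.72]], [[-0.79, 0.11, -0.0], [-0.0, 0.0, -0.72]]]
```

View pics/s7.png

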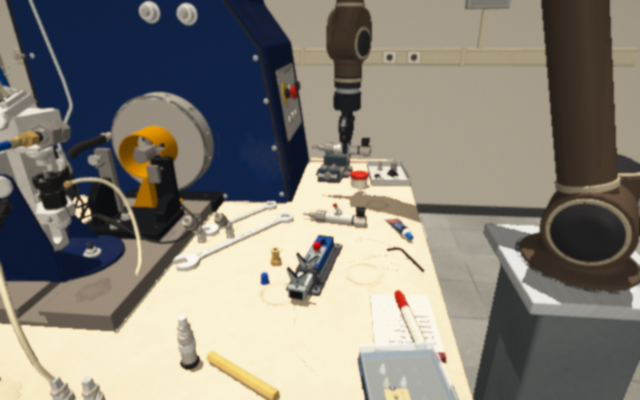

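The side view shows the injector held level at about (343,148), and the two V rests standing apart at (300,270). The path over the bench is clear.

send_rows(series=[[[0,0.8,0],[0,0,-0.72]],[[-0.06,0.79,0],[0,0,-0.72]],[[-0.12,0.79,0],[0,0,-0.72]],[[-0.17,0.78,0],[0,0,-0.72]],[[-0.23,0.76,0],[0,0,-0.72]],[[-0.29,0.74,0],[0,0,-0.72]],[[-0.35,0.72,0],[0,0,-0.72]],[[-0.4,0.69,0],[0,0,-0.72]],[[-0.45,0.66,0],[0,0,-0.72]],[[-0.5,0.62,0],[0,0,-0.72]]])

```text
time_s: 23.75
tcp_pos: [0.5438, -0.0651, 0.1272]
orientation: [3.14, -0.002, -2.518]
ft_force: [0.3, -0.3, -5.8]
finger_gap: 0.0234
grip_force: 44.7
```

send_rows(series=[[[-0.54,0.58,0],[0,0,-0.72]],[[-0.59,0.54,0],[0,0,-0.72]],[[-0.63,0.49,0],[0,0,-0.72]],[[-0.66,0.44,0],[0,0,-0.72]],[[-0.69,0.39,0],[0,0,-0.72]],[[-0.72,0.34,0],[0,0,-0.72]],[[-0.74,0.28,0],[0,0,-0.72]],[[-0.76,0.23,0],[0,0,-0.72]],[[-0.78,0.17,0],[0,0,-0.72]],[[-0.79,0.11,0],[0,0,-0.72]]])

```text
time_s: 25.0
tcp_pos: [0.5755, 0.171, 0.127]
orientation: [3.139, -0.001, -1.764]
ft_force: [0.6, -1.0, -5.1]
finger_gap: 0.0232
grip_force: 44.7
```

send_rows(series=[[[0,0,0],[0,0,0]],[[0,0,0],[0,0,0]]])

```text
time_s: 25.25
tcp_pos: [0.5757, 0.17, 0.1277]
orientation: [3.14, -0.001, -1.767]
ft_force: [-0.4, -0.7, -4.9]
finger_gap: 0.0233
grip_force: 44.7
```

```bash
python3 - <<'E'
from h import *
s=env.state();print(s["ft_force"],s["finger_gap"],s["grip_force"])
plan([.5745,.170,.085],-100.7,2)
im,hsv,P=cap("side"); cv2.imwrite("pics/s8.png",cv2.resize(im[150:350,210:410],None,fx=3,fy=3,interpolation=cv2.INTER_CUBIC)[:,:,::-1])
u=np.array([np.cos(np.radians(79.3)),np.sin(np.radians(79.3))]);n=np.array([-u[1],u[0]]);o=np.array([.5700,.1447])
q=P[(abs(P[:,:,0]-.57)<.06)&(abs(P[:,:,1]-.17)<.13)&(P[:,:,2]>.045)]
x=(q[:,:2]-o)@u*1000;l=(q[:,:2]-o)@n*1000;z=q[:,2]*1000
k=(z<77); 
for a in range(-12,72,4):
    m=k&(x>=a)&(x<a+4)
    if m.any(): print(a,m.sum(),"lat",l[m].min().round(),l[m].max().round(),"z",z[m].max().round())
k=(z>118)&(z<160)&(abs(l)<25)
for a in range(-60,150,10):
    m=k&(x>=a)&(x<a+10)
    if m.any(): print("inj",a,m.sum(),"lat",np.percentile(l[m],[5,50,95]).round(1),"z",np.percentile(z[m],[5,50,95]).round(1))
E
```

```text
[-0.35700651 -0.67994646 -4.90609258] 0.023299743286159018 44.726935029029846
t 25.25 J [ 0.29  0.29 -0.07  1.22 -0.   -1.09] tcp [0.5757 0.17   0.1277] yaw -101.25 F [-0.4 -0.7 -4.9]
shift units total [0.006 0.035 1.423] turn total [ 0.019 -0.013 -0.092]
[[[0.0, 0.02, 0.71], [0.01, -0.01, -0.05]], [[0.0, 0.02, 0.71], [0.01, -0.01, -0.05]]]
-4 16 lat -18.0 20.0 z 68.0
0 85 lat -22.0 20.0 z 69.0
4 45 lat -21.0 17.0 z 68.0
48 16 lat -20.0 19.0 z 66.0
52 107 lat -22.0 20.0 z 69.0
56 50 lat -21.0 18.0 z 67.0
inj -30 1 lat [13. 13. 13.] z [138.3 138.3 138.3]
inj -20 11 lat [-11.6  -7.6  12.8] z [137.4 149.3 153.8]
inj -10 5 lat [-9.7 -7.7 -5.6] z [149.9 151.8 152.8]
inj 0 7 lat [-5.3 -2.1  0.6] z [152.  152.7 152.9]
inj 10 3 lat [-12.9   0.3   0.9] z [146.  151.5 152.3]
inj 20 40 lat [-14.4   5.3  23.4] z [138.2 151.1 157.2]
inj 30 251 lat [-23.1  10.5  22.3] z [133.1 150.3 159.2]
inj 40 52 lat [-9.5  5.3 10.3] z [140.  149.6 153.3]
inj 50 49 lat [-7.   4.1  9.3] z [138.8 150.2 152.7]
inj 60 32 lat [-7.5  5.6 12. ] z [142.4 153.2 154.7]
inj 70 55 lat [-9.2  4.8 12.5] z [141.4 153.7 154.9]
inj 80 142 lat [-14.3   3.7  11.6] z [132.4 147.9 154.7]
inj 90 53 lat [-8.5  2.4  6.9] z [132.5 146.5 151.8]
inj 100 70 lat [-8.   0.6  5.1] z [136.9 145.  149.1]
inj 110 22 lat [-4.7 -0.8  1.4] z [139.5 142.9 144.7]
inj 120 26 lat [-5.4 -1.8  1. ] z [139.2 142.7 144.1]
```

View pics/s8.png

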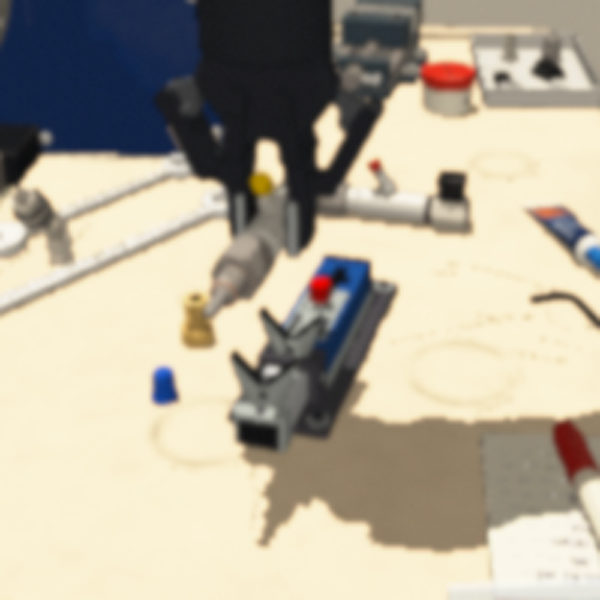

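The side view shows the injector above the cradle with its nozzle towards the camera (crop 215,300) and yellow union up (262,183). Below it are the Vs at (290,330) and (262,375). Alignment is good to about 1 mm, so I'll trim and lower.

send_rows(series=[[[0,0.03,0.5],[0,0,-0.09]],[[0,0,0.7],[0,0,0]],[[0,0,0.6],[0,0,0]],[[0,0,0.3],[0,0,0]],[[0,0,0],[0,0,0]]])

```text
time_s: 25.92
tcp_pos: [0.575, 0.1703, 0.0651]
orientation: [3.14, -0.001, -1.758]
ft_force: [0.2, -0.3, -4.2]
finger_gap: 0.0237
grip_force: 44.7
```

send_rows(series=[[[0,0,0.1],[0,0,0]],[[0,0,0.06],[0,0,0]],[[0,0,0],[0,0,0]]])

```text
time_s: 26.3
tcp_pos: [0.5757, 0.1706, 0.0614]
orientation: [-3.141, 0.0, -1.757]
ft_force: [0.4, 0.4, -4.8]
finger_gap: 0.0235
grip_force: 44.7
```

send_rows(series=[[[0,0,0.06],[0,0,0]],[[0,0,0.04],[0,0,0]],[[0,0,0],[0,0,0]]])

```text
time_s: 26.68
tcp_pos: [0.5755, 0.1706, 0.0581]
orientation: [3.141, -0.0, -1.757]
ft_force: [-0.3, -0.3, -5.7]
finger_gap: 0.0235
grip_force: 44.7
```

send_rows(series=[[[0,0,0.04],[0,0,0]],[[0,0,0],[0,0,0]]])

```text
time_s: 26.92
tcp_pos: [0.5755, 0.1705, 0.0569]
orientation: [3.141, -0.0, -1.757]
ft_force: [0.0, -0.4, -5.3]
finger_gap: 0.0241
grip_force: 44.7
```

send_rows(series=[[[0,0,0.03],[0,0,0]],[[0,0,0],[0,0,0]]])

```text
time_s: 27.18
tcp_pos: [0.5755, 0.1706, 0.056]
orientation: [3.141, -0.0, -1.757]
ft_force: [0.1, -0.9, -4.6]
finger_gap: 0.0233
grip_force: 44.7
```

send_rows(series=[[[0,0,0.03],[0,0,0]],[[0,0,0],[0,0,0]]])

```text
time_s: 27.42
tcp_pos: [0.5755, 0.1705, 0.0551]
orientation: [3.141, -0.0, -1.757]
ft_force: [0.1, 1.1, -6.3]
finger_gap: 0.0231
grip_force: 44.7
```

send_rows(series=[[[0,0,0.02],[0,0,0]],[[0,0,0],[0,0,0]]])

```text
time_s: 27.68
tcp_pos: [0.5756, 0.1706, 0.0549]
orientation: [-3.141, 0.0, -1.757]
ft_force: [-0.7, 0.1, -0.6]
finger_gap: 0.0234
grip_force: 45.1
```

send_rows(series=[[[0,0,0.015],[0,0,0]],[[0,0,0],[0,0,0]]])

```text
time_s: 27.92
tcp_pos: [0.5757, 0.1706, 0.0548]
orientation: [-3.141, 0.0, -1.757]
ft_force: [-3.1, 0.3, 3.4]
finger_gap: 0.0235
grip_force: 45.5
```

send_rows(series=[[[0,0.02,0],[0,0,0]],[[0,0,0],[0,0,0]]], grip_force=20)

```text
time_s: 28.18
tcp_pos: [0.5753, 0.1708, 0.0544]
orientation: [-3.141, 0.0, -1.757]
ft_force: [-1.8, -0.8, 3.2]
finger_gap: 0.0235
grip_force: 45.5
```

send_rows(series=[[[0,0,0],[0,0,0]],[[0,0,0],[0,0,0]],[[0,0,0],[0,0,0]]], gripper=0.5)

```text
time_s: 28.55
tcp_pos: [0.5751, 0.1707, 0.054]
orientation: [-3.142, 0.0, -1.757]
ft_force: [0.1, 0.1, -1.3]
finger_gap: 0.0428
grip_force: 0.0
```

```bash
cat >> h.py <<'E'
def inj():
    u=np.array([np.cos(np.radians(79.3)),np.sin(np.radians(79.3))]);n=np.array([-u[1],u[0]]);o=np.array([.5700,.1447])
    for nm in ("side","top"):
        im,hsv,P=cap(nm); x=(P[:,:,:2]-o)@u*1000;l=(P[:,:,:2]-o)@n*1000;z=P[:,:,2]*1000
        k=(z>57)&(z<84)&(abs(l)<17)&(x<135)&(x>-70); print(nm,"x range",x[k].min().round(1),x[k].max().round(1))
        for a in (-60,-48,66,78,90,100,110,118):
            m=k&(x>=a)&(x<a+10)
            if m.any(): print(a,m.sum(),"lat",np.percentile(l[m],[5,50,95]).round(1),"z",np.percentile(z[m],[5,50,95]).round(1))
    return im
E
python3 - <<'E'
from h import *
s=env.state();print(s["time_s"],s["ft_force"],s["finger_gap"])
inj()
E
```

```text
28.55 [ 0.12071004  0.05914089 -1.28961491] 0.042821373984393125
side x range -15.7 129.1
66 56 lat [-7.6  6.4 13.7] z [67.7 79.7 81.5]
78 66 lat [-7.8  6.1 14.1] z [68.3 80.2 81.8]
90 85 lat [-11.9   3.2  10.1] z [64.6 73.9 80. ]
100 64 lat [-6.8  2.4  6.8] z [62.8 71.6 75.6]
110 24 lat [-4.1  0.7  3. ] z [66.5 70.3 72. ]
118 26 lat [-3.3  0.5  3.1] z [65.  69.6 70.8]
top x range -68.6 22.0
-60 1 lat [2.9 2.9 2.9] z [58.7 58.7 58.7]
-48 21 lat [-10.3   1.5  13.1] z [60.3 73.4 81.4]
```

Nozzle tip at about x 127, height and sideways position right. I'll retract straight up.

send_rows(series=[[[0,0,-0.3],[0,0,0]],[[0,0,-0.8],[0,0,0]],[[0,0,-1],[0,0,0]],[[0,0,-1],[0,0,0]],[[0,0,-1],[0,0,0]],[[1,0,-0.5],[0,0,0]],[[1,0,0],[0,0,0]],[[1,0,0],[0,0,0]],[[1,0,0],[0,0,0]],[[0,0,0],[0,0,0]]])

```text
time_s: 29.9
tcp_pos: [0.5525, 0.0513, 0.1931]
orientation: [-3.141, 0.0, -1.76]
ft_force: [0.8, 0.4, 0.4]
finger_gap: 0.0427
grip_force: 0.0
```

```bash
python3 - <<'E'
from h import *
s=env.state();print(s["time_s"],s["tcp_pos"],s["ft_force"])
im=inj(); red("top"); red("side")
a=cv2.resize(im[160:225,220:310],None,fx=4.4,fy=4.4,interpolation=cv2.INTER_CUBIC)
im2,_=env.capture("side"); b=cv2.resize(im2[190:300,240:360],None,fx=3.2,fy=3.2,interpolation=cv2.INTER_CUBIC)[:286]
a=a[:286]; h=min(len(a),len(b)); cv2.imwrite("pics/end.png",np.hstack([a[:h],b[:h]])[:,:,::-1])
E
```

```text
29.9 [0.55250629 0.05126473 0.19309392] [0.77623145 0.41953819 0.36601957]
side x range -39.2 129.5
-48 2 lat [10.2 11.2 12.2] z [70.2 71.9 73.5]
66 59 lat [-7.5  6.7 13.6] z [67.9 80.  81.6]
78 70 lat [-7.4  5.8 14.1] z [67.1 79.4 81.6]
90 69 lat [-11.5   3.2  10.3] z [62.9 73.4 78.2]
100 64 lat [-6.9  2.3  6.7] z [62.8 71.5 75.4]
110 23 lat [-2.8  1.2  3.7] z [66.9 70.  71.7]
118 25 lat [-2.9  0.6  2.8] z [65.2 69.2 71.4]Traceback (most recent call last):
  File "<stdin>", line 3, in <module>
  File "h.py", line 40, in inj
    k=(z>57)&(z<84)&(abs(l)<17)&(x<135)&(x>-70); print(nm,"x range",x[k].min().round(1),x[k].max().round(1))
                                                                    ~~~~~~~~^^
    return umr_minimum(a, axis, None, out, keepdims, initial, where)
ValueError: zero-size array to reduction operation minimum which has no identity
```

No more pictures to view: I have already viewed 11, one over the limit of 10. The rest I'll check by numbers only.

```bash
python3 - <<'E'
from h import *
red("side")
u=np.array([np.cos(np.radians(79.3)),np.sin(np.radians(79.3))]);n=np.array([-u[1],u[0]]);o=np.array([.5700,.1447])
im,hsv,P=cap("side"); x=(P[:,:,:2]-o)@u*1000;l=(P[:,:,:2]-o)@n*1000;z=P[:,:,2]*1000
for a in range(-60,130,10):
    m=(z>55)&(z<125)&(abs(l)<20)&(x>=a)&(x<a+10)
    if m.any(): print(a,m.sum(),"lat",np.percentile(l[m],[5,50,95]).round(1),"z",np.percentile(z[m],[5,50,95]).round(1))
H,S,V=cv2.split(hsv); m=(H>20)&(H<35)&(S>130)&(abs(l)<30)&(x>0)&(x<70)&(z>80); print("union",m.sum(),np.median(x[m]),np.median(l[m]),np.median(z[m]))
E
```

```text
-40 41 lat [-7.2  8.2 12.4] z [ 69.3  90.7 102.4]
-30 54 lat [-6.6  8.  13.3] z [ 68.   96.7 102.4]
-20 149 lat [-8.9  1.8 11.8] z [ 69.9  88.2 101.7]
-10 48 lat [-7.   6.1 12.4] z [63.7 76.3 80.1]
0 66 lat [-15.5   9.9  18.3] z [55.7 67.3 79.5]
10 28 lat [ 2.1  8.1 11.1] z [65.9 74.4 78.9]
20 29 lat [-3.   8.1 11.1] z [65.6 74.8 88.9]
30 84 lat [-6.3  3.7 10.9] z [ 68.3  80.8 105.3]
40 87 lat [-6.6  1.7 10.4] z [ 70.9  94.6 107.2]
50 94 lat [-12.9   7.7  18.5] z [57.4 71.5 78.2]
60 27 lat [-8.   8.2 13. ] z [69.9 79.  81.5]
70 64 lat [-8.4  5.8 14. ] z [67.6 79.6 81.8]
80 103 lat [-12.    4.5  13.2] z [61.7 76.7 81.6]
90 72 lat [-11.6   3.5  10.8] z [61.3 73.9 78.4]
100 68 lat [-6.6  2.3  7.1] z [63.1 71.7 75.3]
110 23 lat [-3.9  1.5  3.2] z [66.5 69.6 72.3]
120 26 lat [-3.1 -0.   2.4] z [66.1 69.3 71.4]
union 40 44.05645279369651 1.4906158762730541 104.83853191330391
```

send_rows(series=[[[1,0,-0.3],[0,0,0]],[[1,0,-0.3],[0,0,0]],[[1,0,0],[0,0,0]],[[1,0,0],[0,0,0]],[[0,0,0],[0,0,0]]])

```text
time_s: 30.72
tcp_pos: [0.5305, -0.0658, 0.2102]
orientation: [-3.141, -0.0, -1.759]
ft_force: [-0.2, 0.3, 0.6]
finger_gap: 0.043
grip_force: 0.0
```

```bash
python3 - <<'E'
from h import *
red();red("top")
u=np.array([np.cos(np.radians(79.3)),np.sin(np.radians(79.3))]);n=np.array([-u[1],u[0]]);o=np.array([.5700,.1447])
im,hsv,P=cap("top"); x=(P[:,:,:2]-o)@u*1000;l=(P[:,:,:2]-o)@n*1000;z=P[:,:,2]*1000
k=(z>60)&(z<115)&(abs(l)<30)&(abs(x-35)<110); print("x",x[k].min(),x[k].max())
for a in (-60,-40,-20,0,20,40,60,80,100,120):
    m=k&(x>=a)&(x<a+20)
    if m.any(): print(a,m.sum(),"lat",np.percentile(l[m],[5,50,95]).round(1),"z",np.percentile(z[m],[5,50,95]).round(1))
for nm,c in(("brass",(.646,.078)),("cap",(.6527,.1487)),("red",(.536,-.126))):
    k=(P[:,:,2]>.006)&(P[:,:,2]<.06)&(np.hypot(P[:,:,0]-c[0],P[:,:,1]-c[1])<(.1 if nm=="red" else .025)); r=cv2.minAreaRect(P[k][:,:2].astype(np.float32)) if k.any() else None; print(nm,r)
E
```

```text
wrist 175 uv 325.8 310.6 v 303 318 u 320 332 med [0.5583 0.0791 0.0549] ymin/max 0.0744 0.1035 z90 [0.0472 0.0549 0.0562]
top 18 uv 272.1 200.7 v 199 203 u 270 274 med [0.5568 0.0831 0.0559] ymin/max 0.0773 0.089 z90 [0.0544 0.0559 0.0584]
x -40.63607051432101 129.64666839703688
-60 6 lat [-3.2 -0.3 10. ] z [60.7 69.3 82.5]
-40 99 lat [-12.7   2.8  15. ] z [ 68.5  98.4 105.7]
-20 65 lat [-13.    2.2  15.8] z [ 67.   78.5 103.8]
0 75 lat [-13.7   2.6  17. ] z [64.2 77.5 82.8]
20 74 lat [-9.1  3.5 12.4] z [ 71.5  85.9 107.4]
40 64 lat [-16.3   3.6  18.7] z [ 65.1  76.  108.6]
60 80 lat [-11.4   2.6  15.2] z [70.6 78.8 83.8]
80 59 lat [-13.    1.6  14.9] z [69.6 77.9 84.7]
100 27 lat [-4.3  2.2  8.8] z [70.5 73.9 77.8]
120 9 lat [-2.   1.1  4.3] z [68.4 70.  74.1]
brass ((0.6447687745094299, 0.07780522108078003), (0.020862821489572525, 0.02330884523689747), 43.9082145690918)
cap ((0.6557186841964722, 0.15095098316669464), (0.02189667522907257, 0.018448956310749054), 72.64533996582031)
red ((0.5051584243774414, -0.19484961032867432), (0.03917376697063446, 0.11793956905603409), 69.95364379882812)
```

```bash
python3 -c "
from bench import env
print(env.close_job())"
```

```text
the job is handed in; nothing more can be done
None
```

I handed the job in at about 31 s: the button is up through the far hole (rest at about x 52 mm) and the yellow injector lies plug up in both Vs. The brass adaptor and blue cap had not moved; the arm hid the red injector in my last check. The hand-in returned no verdict, and I viewed 11 pictures, one over the limit of 10.

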